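# Fit the blow-off tube and open the air

### The job

Take the brass blow-off tube out of the wooden rack and push its plain end straight down into the open, blue-ringed push-in port of the air manifold, past the rubber seal until it is fully home. Then swing the yellow air lever all the way over, away from the robot, and leave everything else on the bench where it is.

Things in the scene. Friction and masses are not known exactly. Their poses are not given: they have to be found in the camera images.
- brass_tube: Brass blow-off tube: straight, rigid, 12 mm in diameter, 140 mm long, 40 to 70 g; blue band 95 to 107 mm above its foot; above 110 mm it tapers to a 6 mm nozzle tip. Starts upright in one of the rack's holes. Origin: centre of its plain, chamfered lower end (which goes into the port); z runs up to the nozzle. Grip the straight part, best 80 to 95 mm above the foot.
- rack: Fixed block of pale wood, 62 mm (x) by 170 mm (y) by 50 mm high; three upright holes in a row at y = -55, 0, +55 mm, 14 mm wide, floor 8 mm above the bench. Each holds one tube (brass, silver, black) in any order. Origin: centre of the underside. Grip a tube with the fingers on its +x and -x sides (rack axes), clear of the neighbours.
- manifold: Fixed aluminium air manifold, 70 mm (x) by 300 mm (y) by 40 mm high; in a row along y two push-in ports (y = -115 and -35 mm, which is which varies; the red one is capped shut), a gauge 14 mm high (y = +35) and the yellow air lever (y = +105). Its x points roughly away from the robot. Origin: centre of the underside.
- port_mouth (a point): Centre of the mouth of the open port: a black upright sleeve with a blue flared ring, 44 mm above the manifold's top, 84 mm above the bench. z points up. The ring is 38 mm across; its funnel, about 26 mm wide, narrows in 8 mm to a bore 13.5 mm wide. The seal meets the tube's foot 19 mm below the mouth; the tube bottoms hard 35 mm below it.
- seal (a joint): How far the rubber seal in the open port has been pushed down, m: 0 untouched, 0.016 when the tube has bottomed. It resists with about 8 N all the way (friction, no springing back), then stops hard; a tube merely dropped or set in stops at the seal.
- air_lever (a joint): The air lever, in rad: 0 leans towards the robot (manifold -x), 1.0 is the stop, leaning away from the robot (manifold +x, air open). It starts between 0 and 0.2, stays where it is left and needs about 1 N at the tip.
- air_lever_tip (a point): Centre of the yellow ball, 26 mm in diameter, at the end of the 10 mm lever rod. The hinge axis runs along the manifold's y, above its midline, 62 mm above the bench; the ball is 80 mm from it. At 0 the ball is 38 mm to the -x side and 132 mm above the bench, at 1.0 as far to the +x side; half way it is 142 mm high.
- steel_tube: Bystander: silver tube with a red band, 12 mm by 135 mm, standing in the rack. Origin at its foot.
- black_tube: Bystander: black tube with a yellow band and white tip, 12 mm by 130 mm, standing in the rack. Origin at its foot.
- engine: Bystander: green model steam engine on a short piece of track, 36 by 210 mm (along its y), 60 mm high. Origin: centre of its underside.
- green_jar: Bystander: small paint jar, green cap, 40 mm wide, 50 mm high. Origin: centre of its underside.
- orange_jar: Bystander: small paint jar, orange cap, 40 mm wide, 50 mm high. Origin: centre of its underside.
- wagon: Bystander: red model coach, 33 by 120 mm (along its y), 50 mm high. Origin: centre of its underside.
- screwdriver: Bystander: screwdriver, 160 mm long, lying on the bench, along its x. Origin: underside, near its middle.

How it is judged:
By the outcome, as a careful person would: the job done as asked, in the order asked, and still so for the second after the job is handed in, with the robot touching nothing.
It also fails if it takes over 45 s, if anything falls off the work surface, if the arm or the gripper's body presses on something with over 40 N, if the wrist force passes 120 N, or if a joint passes its speed limit or range.

### The arm

A 6-joint arm with a two-finger parallel gripper is mounted at the origin on the work surface. World frame = base frame: x ahead of the robot, y to its left, z up, the work surface at z = 0. Lengths are in mm, angles in rad, forces in N, time in s.
With the tool pointing down it reaches from about 400 to 925 mm from the base axis. Payload 12.5 kg.
Tool frame: the origin (TCP) lies between the finger pads; the fingertips stand 11 mm ahead of it and the grasp point (between the pads) lies 8 mm behind it (env.tip_extent is the distance from the TCP to the fingertips, in mm); x points along the fingers, z is the direction in which the jaws open and shut, and the axes are right-handed (so a half turn about x gives the same grasp; the last joint's range is limited). The gripper opens to 95 mm and grips with 3 to 60 N. Pads are 20 mm wide; open, the fingers measure 119 mm over their backs; the gripper's body (75 mm by 180 mm) begins 59 mm behind the grasp point.
Start: joints at [1.102, 0.491, 1.559, -0, 1.092, -0.106], TCP at [221.792, 584.34, 225.661] pointing down, gripper open.
Joint ranges: [-3.1, 3.1], [-0.84, 2.19], [0.05, 2.79], [-1.13, 4.28], [0.06, 2.93], [-2.69, 2.69]. Speed limits (rad/s): [2.22, 2.22, 2.79, 3.14, 3.14, 3.14].

### API

Orientations are given as [roll, pitch, yaw] about the fixed x, y, z axes, in that order (R = Rz(yaw) Ry(pitch) Rx(roll)).
In Python, from cell import status, imaging, env gives the robot as it stands. The module is installed in compiled form; this text tells all that it offers.
- The arm moves only by the tool apply_moves, never from a script. Its argument "increments" is a list of rows, each a list of 5 numbers: the closure, from 0 (fully open) to 1 (shut), then the shift along the tool's x, y, z in mm, then the turn about the tool's x in degrees. A call has 1 to 10 rows; each row shifts and turns the commanded pose from where the row before left it, along the tool's axes as they then stand; what a row does not reach is not made up. A row lasts 1/10 s, in which the tool goes at most 50 mm and 8.59 degrees, less where a joint would pass 70% of its speed; a pose out of reach is approached as far as the arm can. A call with a gripper value outside its range is refused whole. The fingers move at their own pace and stop on an object; the grip force is fixed at half the most. Time passes only in rows, so rows that do not move let the fingers close. It gives the time, the measured TCP pose, the force and the opening at its end, in the units of the state.
- status.state(): the state, without advancing time (a new reading comes with each control period).
- imaging.read_camera(name): name is "scene" or "top" or "wrist"; returns a dict with "pixels" (480x640x3 uint8, red, green, blue), "fovy" (degrees; the focal length in pixels is half the picture's height over the tangent of half this angle, whatever the lens; pixels are square), "cx", "cy" (the principal point, pixels), "distortion" ([k1, k2, p1, p2, k3] as OpenCV has them; the pictures are not rectified), "R" (3x3) and "t" (3): a world point X has camera coordinates R X + t. Camera axes: x right, y down, z forward; pixel columns grow to the right and rows downward; lengths in mm; the calibration is good to about 2 mm. A picture is of the moment at which its call begins. There is no depth.
- env.job_done(): hands the job in, once; it reports no verdict.
The state is a dict: "t": time; "joints": joint angles; "qvel": joint speeds; "tau": joint torques, N m; "eef_pos": TCP position; "tcp_rot": TCP orientation; "ft_force": force on the tool from outside, world axes, zero at the start; "moment": the same for the moment, N m; "opening": opening from 0.0 (shut) to 1.0 (fully open).
Only numpy, scipy, OpenCV 4.12 (cv2) and the standard library are available. Lean on these libraries where they do the work, as an engineer would, in place of code of your own. Each camera call takes 0.05 s, during which the arm holds its last target. There are 200 camera calls.

## Working session

There is one attempt and no reset: what is moved stays moved. The work goes in short steps, Python scripts to look and compute and a tool call to move; the robot and the scene stay as the last step left them, time stands still between calls to the robot, and variables do not carry over. Pictures are saved under pics/ and viewed, about 8 in all and at most 12, crops included, and the job is handed in when it is done.

Besides the shell and the picture viewer there is one more tool, called after "Call:" as name(argument=value, ...) on one line, values as JSON. apply_moves: Moves the arm, as the interface text tells. Its arguments: {"type":"object","properties":{"increments":{"type":"array"}},"required":["increments"]}

```bash
mkdir -p pics
cat > h.py <<'E'
import numpy as np, cv2
from cell import status, imaging, env
def cam(n,save=None):
    c=imaging.read_camera(n)
    f=240/np.tan(np.radians(c['fovy'])/2)
    c['K']=np.array([[f,0,c['cx']],[0,f,c['cy']],[0,0,1.]]);c['D']=np.array(c['distortion'],float)
    c['R']=np.array(c['R']);c['t']=np.array(c['t'])
    if save: cv2.imwrite('pics/'+save,c['pixels'][:,:,::-1])
    return c
def ray(c,uv):
    p=cv2.undistortPoints(np.array([[uv]],float),c['K'],c['D'])[0,0]
    d=c['R'].T@np.array([p[0],p[1],1]);return -c['R'].T@c['t'],d/np.linalg.norm(d)
def plane(c,uv,z):
    o,d=ray(c,uv);return o+d*(z-o[2])/d[2]
def tri(c1,u1,c2,u2):
    A=np.zeros((3,3));b=np.zeros(3);R=[ray(c1,u1),ray(c2,u2)]
    for o,d in R:
        P=np.eye(3)-np.outer(d,d);A+=P;b+=P@o
    X=np.linalg.solve(A,b);return X,[np.linalg.norm((np.eye(3)-np.outer(d,d))@(X-o)) for o,d in R]
def proj(c,X):
    return cv2.projectPoints(np.array([X],float),cv2.Rodrigues(c['R'])[0],c['t'],c['K'],c['D'])[0][0,0]
E
python3 - <<'E'
from h import *
np.set_printoptions(precision=3,suppress=True)
for n in('top','scene'):
    c=cam(n,n+'0.png');print(n,c['fovy'],c['D'],-c['R'].T@c['t'],c['R'][2])
print(status.state())
E
```

```text
top 50.802809230826895 [-0.077  0.     0.     0.     0.   ] [ 433.815   29.656 1122.033] [ 0.114  0.022 -0.993]
scene 45.86092612782606 [0.023 0.    0.    0.    0.   ] [1384.72  -137.474  980.432] [-0.669  0.155 -0.727]
{'t': 0.1, 'joints': array([ 1.102,  0.491,  1.559,  0.   ,  1.092, -0.106]), 'qvel': array([-0.001, -0.003, -0.002,  0.   ,  0.001,  0.001]), 'tau': array([  0.004, -61.362, -25.861,   0.069,   0.047,  -0.   ]), 'eef_pos': array([221.683, 584.134, 225.135]), 'tcp_rot': array([ 3.026,  1.57 , -2.049]), 'ft_force': array([0.512, 0.736, 0.291]), 'moment': array([-0.009, -0.057,  0.016]), 'opening': 1.0014999623343568}
```

View pics/top0.png

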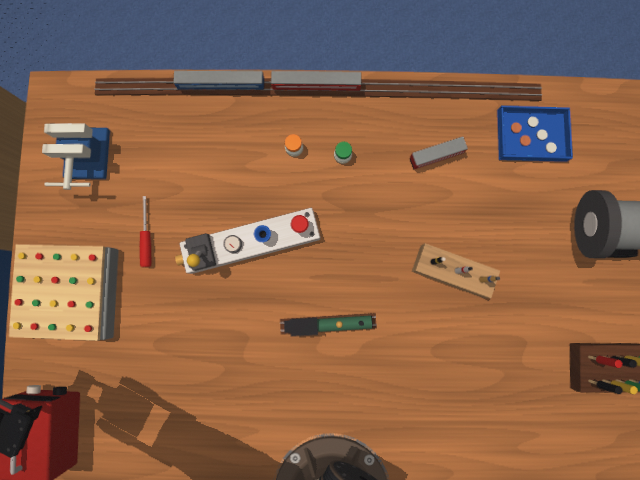

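View pics/scene0.png

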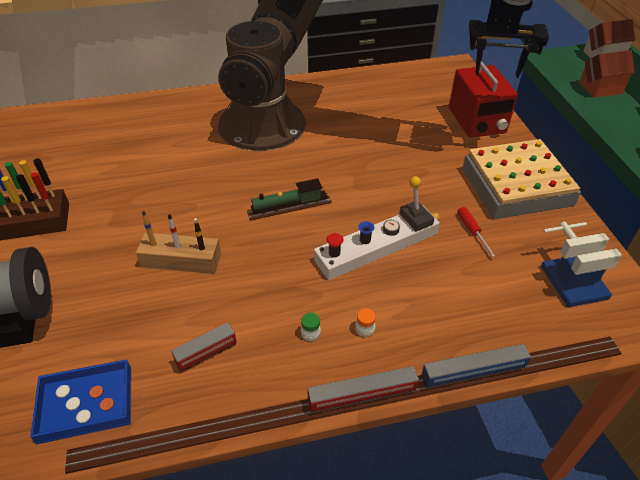

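The top view shows the rack around (457,271) with brass at its right hole (490,281), the blue port at (262,233), and the yellow ball at about (194,260). The scene view has brass at (148,225), blue at (366,230) and the ball at (416,182). Next I'll measure these with masks.

```bash
cat > m.py <<'E'
from h import *
np.set_printoptions(precision=1,suppress=True)
T=cam('top');S=cam('scene')
def blob(c,lo,hi,box,show=''):
    x0,y0,x1,y1=box
    h=cv2.cvtColor(c['pixels'][y0:y1,x0:x1],cv2.COLOR_RGB2HSV)
    m=cv2.inRange(h,lo,hi);n,l,s,ce=cv2.connectedComponentsWithStats(m)
    k=1+np.argmax(s[1:,4]);print(show,s[k],ce[k]+[x0,y0]);return ce[k]+[x0,y0],(l==k).astype(np.uint8)
bl=((105,120,50),(125,255,255));ye=((18,150,100),(32,255,255))
bT,_=blob(T,*bl,(240,215,285,255),'blueT');bS,_=blob(S,*bl,(345,210,385,250),'blueS')
X,e=tri(T,bT,S,bS);print('port',X,e,plane(T,bT,84),plane(S,bS,84))
yT,_=blob(T,*ye,(175,235,215,280),'yT');yS,_=blob(S,*ye,(405,170,428,195),'yS')
X,e=tri(T,yT,S,yS);print('ball',X,e)
def rect(c,lo,hi,box,z,n):
    ce,m=blob(c,lo,hi,box,n);m=cv2.morphologyEx(m,cv2.MORPH_CLOSE,np.ones((9,9),np.uint8))
    cs=max(cv2.findContours(m,0,1)[0],key=cv2.contourArea)[:,0]+np.array(box[:2])
    P=np.array([plane(c,p,z)[:2] for p in cs],np.float32)
    r=cv2.minAreaRect(P);print(n,r);return r
rect(T,(0,0,150),(179,60,255),(170,195,335,285),40,'manif')
rect(T,(10,60,150),(24,150,255),(405,235,510,305),50,'rack')
a=cv2.resize(T['pixels'][230:310,400:520],None,fx=5,fy=5,interpolation=2)
b=cv2.resize(S['pixels'][200:280,125:245],None,fx=5,fy=5,interpolation=2)
m=np.hstack([a,b]);m=cv2.resize(m,(800,267));cv2.imwrite('pics/m1.png',m[:,:,::-1])
E
python3 m.py
```

```text
blueT [ 14  10  17  17 184] [262.1 233.2]
blueS [ 14  12  15  12 126] [366.  226.9]
port [551.5 155.1  82.9] [np.float64(0.24651595227626974), np.float64(0.24651595227627196)] [551.4 155.2  84. ] [552.5 154.4  84. ]
yT [ 12  19  13  13 125] [192.7 260. ]
yS [ 5  6 11 12 99] [414.9 181.4]
ball [489.8 283.4 138.9] [np.float64(0.4213771818336061), np.float64(0.4213771818336948)]
manif [  40   13  110   56 2377] [260.1 237. ]
manif ((551.0216064453125, 155.4240264892578), (68.70187377929688, 227.97975158691406), 15.884683609008789)
rack [  11    8   85   56 1952] [456.6 269.8]
rack ((484.171630859375, -259.14605712890625), (171.17965698242188, 64.26020050048828), 70.74567413330078)
```

View pics/m1.png

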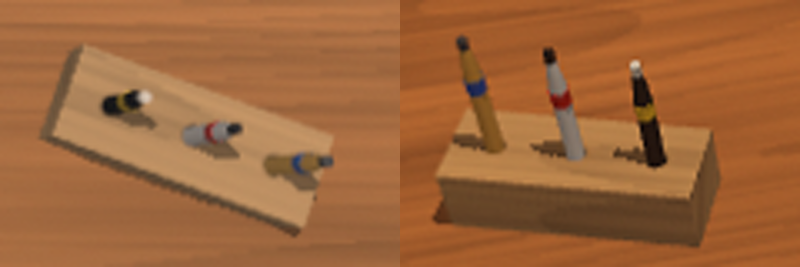

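Crops: the brass band is at about (489.7,278.9) in top and (147.8,226.1) in scene; black is at the other end of the rack and steel in the middle.

```bash
cat >> h.py <<'E'
from scipy.spatial.transform import Rotation as Ro
def go(*pts,yaw=None):
    s=status.state();R=Ro.from_euler('xyz',s['tcp_rot']).as_matrix();p=s['eef_pos']
    print('t',s['t'],'pos',p,'F',s['ft_force'],'op',round(s['opening'],3)); print(R)
    for q in pts:
        print('tool delta',R.T@(np.array(q)-p),np.linalg.norm(q-p));p=np.array(q)
    j=np.degrees(np.arctan2(R[1,2],R[0,2]));print('jaw yaw',j, 'j6',s['joints'][5])
    if yaw is not None: print('turn about tool x', -((yaw-j+90)%180-90))
E
python3 - <<'E'
from h import *
np.set_printoptions(precision=2,suppress=True)
T=cam('top');S=cam('scene')
print('band',tri(T,(489.7,278.9),S,(147.8,226.1)))
print(status.state()['tcp_rot'])
go([600,100,240],[466,-311,240],yaw=-19.25)
E
```

```text
band (array([ 464.41, -309.8 ,  103.1 ]), [np.float64(0.9148940842271543), np.float64(0.9148940842271038)])
[ 3.05  1.57 -2.02]
t 0.3 pos [221.74 584.28 225.46] F [-0.1   0.36 -0.98] op 0.997
[[-0.   -0.93  0.35]
 [-0.    0.35  0.93]
 [-1.    0.   -0.  ]]
tool delta [ -14.46 -525.49 -318.54] 614.6695242259457
tool delta [   0.12  -20.57 -431.8 ] 432.29272489830316
jaw yaw 69.21458177913057 j6 -0.10559137711560558
turn about tool x 88.46458177913057
```

Call:
apply_moves(increments=[[0, -2, -37.5, -22.75, 0], [0, -2, -37.5, -22.75, 0], [0, -2, -37.5, -22.75, 0], [0, -2, -37.5, -22.75, 0], [0, -2, -37.5, -22.75, 0], [0, -2, -37.5, -22.75, 0], [0, -2, -37.5, -22.75, 0], [0, 0, -37.5, -22.75, 0], [0, 0, -37.5, -22.75, 0], [0, 0, -37.5, -22.75, 0]])

```text
t: 1.3
eef_pos: [492.5, 237.0, 239.8]
tcp_rot: [-0.501, 1.57, 0.707]
ft_force: [0.4, -0.1, 0.3]
opening: 0.999
```

Call:
apply_moves(increments=[[0, 0, -37.5, -22.75, 0], [0, 0, -37.5, -22.75, 0], [0, 0, -37.5, -22.75, 0], [0, 0, -37.5, -22.75, 0], [0, 0, -2, -43, 0], [0, 0, -2, -43, 0], [0, 0, -2, -43, 0], [0, 0, -2, -43, 0], [0, 0, -2, -43, 0], [0, 0, -2, -43, 0]])

```text
t: 2.3
eef_pos: [518.5, -146.7, 239.7]
tcp_rot: [-1.216, 1.571, -0.008]
ft_force: [0.4, 0.4, -0.2]
opening: 0.999
```

Call:
apply_moves(increments=[[0, 0, -2, -43, 0], [0, 0, -2, -43, 0], [0, 0, -2, -43, 0], [0, 0, -2, -43, 0], [0, 0, 0, 0, 8], [0, 0, 0, 0, 8], [0, 0, 0, 0, 8], [0, 0, 0, 0, 8], [0, 0, 0, 0, 8], [0, 0, 0, 0, 8]])

```text
t: 3.3
eef_pos: [465.6, -308.9, 239.6]
tcp_rot: [1.506, 1.571, 1.87]
ft_force: [-0.6, -0.1, -0.3]
opening: 0.999
```

Call:
apply_moves(increments=[[0, 0, 0, 0, 8], [0, 0, 0, 0, 8], [0, 0, 0, 0, 8], [0, 0, 0, 0, 8], [0, 0, 0, 0, 8], [0, 0, 0, 0, 0.5], [0, 0, 0, 0, 0]])

```text
t: 4.0
eef_pos: [465.7, -308.8, 239.6]
tcp_rot: [1.654, 1.571, 1.321]
ft_force: [-0.6, -0.0, -0.7]
opening: 0.999
```

Run:
```python
from h import *
np.set_printoptions(precision=2,suppress=True)
go([465.5,-310.5,150],yaw=-19.25)
c=cam('wrist','w1.png');print(c['fovy'],-c['R'].T@c['t'],c['R'][2],proj(c,[465.5,-310.5,148]),proj(c,[465.5,-310.5,50]))
```

```text
t 4.0 pos [ 465.68 -308.84  239.59] F [-0.63 -0.01 -0.74] op 0.999
[[ 0.    0.33  0.95]
 [ 0.    0.95 -0.33]
 [-1.    0.   -0.  ]]
tool delta [89.59 -1.64  0.38] 89.60338971340221
jaw yaw -19.079064668158228 j6 -0.3709256351111762
turn about tool x 0.17093533184177545
69.82753848601266 [ 489.61 -239.    398.42] [-0.09 -0.25 -0.96] [322.36 244.08] [322.17 216.76]
```

View pics/w1.png

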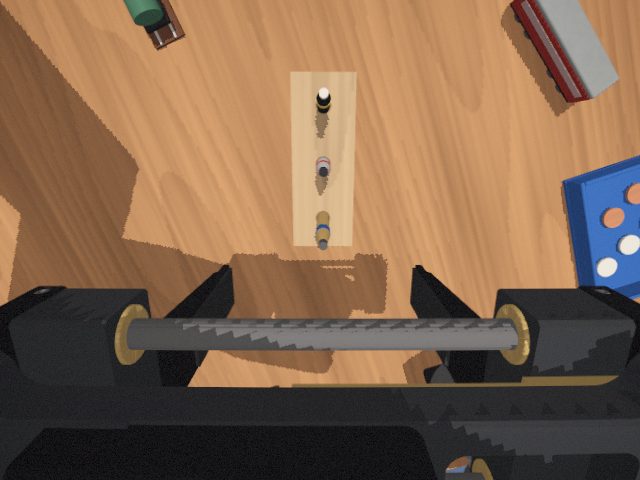

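The tip at (323,244) matches the predicted (322,244), and the rack is aligned with the jaws, so I'll descend and grip.

Call:
apply_moves(increments=[[0, 30, -1.6, 0.4, 0], [0, 30, 0, 0, 0], [0, 30, 0, 0, 0], [0, 30, 0, 0, 0], [0, 20, 0, 0, 0], [0, 8.5, 0, 0, 0], [0, 0, 0, 0, 0], [1, 0, 0, 0, 0], [1, 0, 0, 0, 0], [1, 0, 0, 0, 0]])

```text
t: 5.05
eef_pos: [465.9, -310.7, 92.0]
tcp_rot: [-0.309, 1.569, -0.645]
ft_force: [-0.3, -0.2, -0.8]
opening: 0.805
```

Call:
apply_moves(increments=[[1, 0, 0, 0, 0], [1, 0, 0, 0, 0], [1, 0, 0, 0, 0], [1, 0, 0, 0, 0], [1, 0, 0, 0, 0]])

```text
t: 5.55
eef_pos: [465.5, -310.5, 91.1]
tcp_rot: [1.648, 1.571, 1.311]
ft_force: [-0.8, -0.3, 0.2]
opening: 0.383
```

Call:
apply_moves(increments=[[1, 0, 0, 0, 0], [1, 0, 0, 0, 0], [1, 0, 0, 0, 0], [1, 0, 0, 0, 0], [1, 0, 0, 0, 0], [1, 0, 0, 0, 0], [1, 0, 0, 0, 0]])

```text
t: 6.25
eef_pos: [465.5, -310.5, 91.1]
tcp_rot: [1.829, 1.571, 1.492]
ft_force: [-0.8, 0.1, -1.0]
opening: 0.118
```

Call:
apply_moves(increments=[[1, -5, 0, 0, 0], [1, -15, 0, 0, 0], [1, -20, 0, 0, 0], [1, -20, 0, 0, 0], [1, -25, 0, 0, 0], [1, -25, 0, 0, 0], [1, -15, 0, 0, 0], [1, -5, 0, 0, 0], [1, 0, 0, 0, 0]])

```text
t: 7.15
eef_pos: [465.6, -310.5, 221.6]
tcp_rot: [-0.307, 1.57, -0.644]
ft_force: [0.2, -0.9, -0.2]
opening: 0.119
```

Run:
```python
from h import *
np.set_printoptions(precision=2,suppress=True)
go([551.8,154.8,221],yaw=-19.25)
T=cam('top');S=cam('scene')
p=status.state()['eef_pos'];f=p-[0,0,83];print(proj(T,f),proj(S,f),proj(T,p+[0,0,57]),proj(S,p+[0,0,57]))
u,v=proj(S,f).astype(int);a=S['pixels'][max(v-100,0):v+60,max(u-100,0):u+100];print(max(u-100,0),max(v-100,0))
cv2.imwrite('pics/g1.png',cv2.resize(a,None,fx=3,fy=3)[:,:,::-1])
```

```text
t 7.15 pos [ 465.56 -310.51  221.57] F [ 0.19 -0.9  -0.21] op 0.119
[[ 0.    0.33  0.94]
 [-0.    0.94 -0.33]
 [-1.   -0.    0.  ]]
tool delta [  0.36 467.68 -72.26] 473.2327605161005
jaw yaw -19.283693500235206 j6 -0.3697435902274266
turn about tool x -0.03369350023520212
[496.17 278.08] [144.43 215.12] [524.49 275.8 ] [127.99 163.35]
44 115
```

View pics/g1.png

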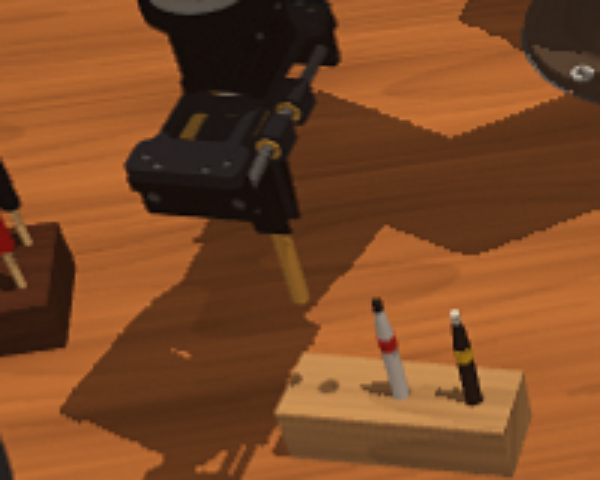

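The tube is held upright: its foot is at (144.3,215.7) against a predicted (144.4,215.1), and the neighbours are undisturbed. Next I'll move it over the port.

Call:
apply_moves(increments=[[1, 0, 25, -4, 0], [1, 0, 45, -7, 0], [1, 0, 45, -7, 0], [1, 0, 45, -7, 0], [1, 0, 45, -7, 0], [1, 0, 45, -7, 0], [1, 0, 45, -7, 0], [1, 0, 45, -7, 0], [1, 0, 45, -7, 0], [1, 0, 45, -7, 0]])

```text
t: 8.25
eef_pos: [544.0, 119.4, 220.1]
tcp_rot: [-2.717, 1.569, -3.054]
ft_force: [1.3, -1.0, -0.7]
opening: 0.121
```

Call:
apply_moves(increments=[[1, 10, 25, -4, 0], [1, 15, 12.7, -1.3, 0], [1, 10, 0, 0, 0], [1, 0, 0, 0, 0], [1, 0, 0, 0, 0]])

```text
t: 8.75
eef_pos: [551.7, 153.5, 185.8]
tcp_rot: [-2.563, 1.57, -2.901]
ft_force: [0.7, -0.5, -0.6]
opening: 0.119
```

Run:
```python
from h import *
np.set_printoptions(precision=2,suppress=True)
go([551.8,154.8,180])
W=cam('wrist');S=cam('scene')
p=status.state()['eef_pos'];f=p-[0,0,83];m=np.array([551.8,154.8,84])
for c,n in((S,'S'),(W,'W')): print(n,'foot',proj(c,f),'mouth',proj(c,m))
u,v=proj(S,m).astype(int);a=S['pixels'][v-50:v+30,u-50:u+50];print('S org',u-50,v-50)
u,v=proj(W,m).astype(int);u=np.clip(u,50,590);v=np.clip(v,40,440);b=W['pixels'][v-40:v+40,u-50:u+50];print('W org',u-50,v-40)
cv2.imwrite('pics/p1.png',np.hstack([cv2.resize(x,(400,320),interpolation=2) for x in(a,b)])[:,:,::-1])
```

```text
t 8.75 pos [551.69 153.47 185.79] F [ 0.68 -0.46 -0.57] op 0.119
[[-0.    0.33  0.94]
 [-0.    0.94 -0.33]
 [-1.   -0.   -0.  ]]
tool delta [ 5.79  1.3  -0.33] 5.943457945606381
jaw yaw -19.371530627945535 j6 0.49418184195264997
S foot [366.19 220.55] mouth [366.12 226.67]
W foot [322.28 245.18] mouth [321.53 236.74]
S org 316 176
W org 271 196
```

View pics/p1.png

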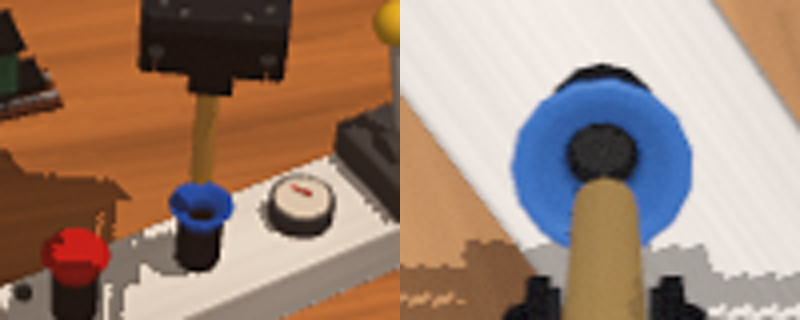

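The wrist view puts the ring centre at (321.5,236.8), exactly as predicted, and the foot at (322.2,246). The remaining offset is about 1.3 mm. I'll correct it, enter the bore and push.

Call:
apply_moves(increments=[[1, 0, 1.3, -0.4, 0], [1, 8, 0, 0, 0], [1, 8, 0, 0, 0], [1, 6, 0, 0, 0], [1, 5, 0, 0, 0], [1, 4, 0, 0, 0], [1, 3, 0, 0, 0], [1, 0, 0, 0, 0]])

```text
t: 9.65
eef_pos: [551.7, 156.2, 151.7]
tcp_rot: [-2.645, 1.57, -2.981]
ft_force: [-0.4, 0.1, -1.3]
opening: 0.121
```

Call:
apply_moves(increments=[[1, 3, 0, 0, 0], [1, 3, 0, 0, 0], [1, 3, 0, 0, 0], [1, 3, 0, 0, 0], [1, 2, 0, 0, 0], [1, 0, 0, 0, 0]])

```text
t: 10.25
eef_pos: [552.0, 156.2, 138.7]
tcp_rot: [0.416, 1.57, 0.08]
ft_force: [-1.2, -2.8, 5.7]
opening: 0.121
```

Call:
apply_moves(increments=[[1, 2, 0, 0, 0], [1, 2, 0, 0, 0], [1, 1.5, 0, 0, 0], [1, 0, 0, 0, 0]])

```text
t: 10.65
eef_pos: [552.0, 156.1, 133.4]
tcp_rot: [0.408, 1.57, 0.072]
ft_force: [-2.9, -1.4, 7.7]
opening: 0.116
```

Call:
apply_moves(increments=[[1, 1, 0, 0, 0], [1, 1, 0, 0, 0], [1, 0, 0, 0, 0]])

```text
t: 10.95
eef_pos: [552.1, 156.2, 131.8]
tcp_rot: [0.421, 1.569, 0.084]
ft_force: [-2.5, -1.4, 12.4]
opening: 0.119
```

Force is starting to rise at the expected depth; I'll push a little more.

Call:
apply_moves(increments=[[1, 1, 0, 0, 0], [1, 0, 0, 0, 0]])

```text
t: 11.15
eef_pos: [552.3, 156.2, 131.7]
tcp_rot: [0.452, 1.568, 0.116]
ft_force: [-5.3, -1.5, 21.7]
opening: 0.118
```

Call:
apply_moves(increments=[[1, 1, 0, 0, 0], [1, 0, 0, 0, 0]])

```text
t: 11.35
eef_pos: [552.6, 156.3, 131.5]
tcp_rot: [0.481, 1.567, 0.145]
ft_force: [-7.1, -2.5, 28.6]
opening: 0.119
```

It's at the hard stop: force reached 29 N with no further advance. I'll ease off, open and retreat, then plan the lever.

Call:
apply_moves(increments=[[1, -1.5, 0, 0, 0], [0, 0, 0, 0, 0], [0, 0, 0, 0, 0], [0, 0, 0, 0, 0], [0, 0, 0, 0, 0], [0, 0, 0, 0, 0], [0, 0, 0, 0, 0]])

```text
t: 12.05
eef_pos: [551.8, 156.2, 130.0]
tcp_rot: [3.112, 1.571, 2.776]
ft_force: [0.5, 0.0, -0.6]
opening: 0.566
```

Call:
apply_moves(increments=[[0, -10, 0, 0, 0], [0, -25, 0, 0, 0], [0, -35, 0, 0, 0], [0, -40, 0, 0, 0], [0, -10, 0, 0, 0], [0, 0, 0, 0, 0]])

```text
t: 12.65
eef_pos: [552.2, 156.3, 252.2]
tcp_rot: [0.513, 1.567, 0.177]
ft_force: [-0.5, -0.3, -0.7]
opening: 0.991
```

Run:
```python
from h import *
np.set_printoptions(precision=2,suppress=True)
go([440,269,240],yaw=15.9)
S=cam('scene');W=cam('wrist')
for z in(49,84,144,150,156,189): print(z,proj(S,[551.8,155,z]),proj(W,[551.8,155,z]))
a=S['pixels'][140:260,320:440]
cv2.imwrite('pics/q1.png',np.hstack([cv2.resize(a,(400,400),interpolation=2),cv2.resize(W['pixels'][100:400,170:470],(400,400))])[:,:,::-1])
```

```text
t 12.65 pos [552.24 156.28 252.17] F [-0.45 -0.32 -0.67] op 0.991
[[ 0.    0.33  0.94]
 [ 0.    0.94 -0.33]
 [-1.    0.    0.  ]]
tool delta [  11.83   69.3  -143.21] 159.53494582875138
jaw yaw -19.28570001716397 j6 0.49724252417525466
turn about tool x -35.18570001716397
49 [365.29 237.51] [322.12 213.98]
84 [366.2  226.66] [322.2  221.33]
144 [367.86 206.99] [322.38 238.13]
150 [368.03 204.94] [322.4 240.2]
156 [368.21 202.88] [322.43 242.37]
189 [369.19 191.28] [322.58 256.22]
```

View pics/q1.png

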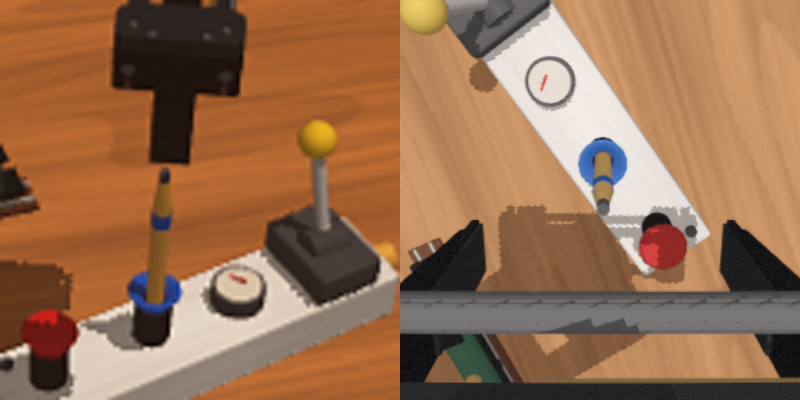

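The tube stands at the right depth: its tip is at row 191.6 against an expected 191.3, and the band at 206.6 against 204.9. The lever ball is unmoved. I'll close the fingers and move behind the ball.

Call:
apply_moves(increments=[[1, 3, 17.3, -35.8, 0], [1, 3, 17.3, -35.8, 0], [1, 3, 17.3, -35.8, 0], [1, 3, 17.4, -35.8, 0], [1, 0, 0, 0, -8], [1, 0, 0, 0, -8], [1, 0, 0, 0, -8], [1, 0, 0, 0, -8], [1, 0, 0, 0, -3.2], [1, 0, 0, 0, 0]])

```text
t: 13.75
eef_pos: [439.0, 268.7, 236.7]
tcp_rot: [-3.023, 1.568, -2.744]
ft_force: [0.6, 0.5, 0.3]
opening: 0.214
```

Call:
apply_moves(increments=[[1, 0, 0, 0, 0], [1, 0, 0, 0, 0], [1, 20, 0, 0, 0], [1, 30, 0, 0, 0], [1, 30, 0, 0, 0], [1, 20, 0, 0, 0], [1, 10, 0, 0, 0], [1, 0, 0, 0, 0]])

```text
t: 14.55
eef_pos: [439.2, 268.7, 127.2]
tcp_rot: [-3.026, 1.569, -2.749]
ft_force: [-0.1, -0.4, 0.5]
opening: 0.007
```

Run:
```python
from h import *
np.set_printoptions(precision=2,suppress=True)
ax=np.array([.962,.274]);h=np.array([513.5,289.7])
a,b=h-52*ax,h+14*ax
go([*a,131],[*b,131],yaw=15.9)
T=cam('top','l1.png');cv2.imwrite('pics/l1.png',cv2.resize(T['pixels'][200:300,140:270],None,fx=5,fy=5)[:,:,::-1])
```

```text
t 14.55 pos [439.21 268.73 127.19] F [-0.12 -0.41  0.48] op 0.007
[[-0.   -0.27  0.96]
 [-0.    0.96  0.27]
 [-1.   -0.   -0.  ]]
tool delta [-3.86 -0.18 25.17] 25.464188426438845
tool delta [-0.13  0.02 66.02] 66.01715776977979
jaw yaw 15.880083625049522 j6 0.14350191181464372
turn about tool x -0.019916374950483373
```

View pics/l1.png

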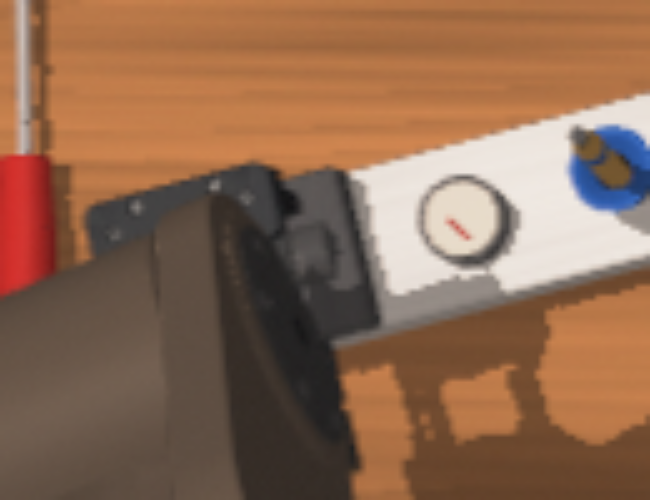

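The arm hides the ball from above, but the tool is lined up with the push axis, so I'll push along tool +z.

Call:
apply_moves(increments=[[1, -3, 0, 12, 0], [1, 0, 0, 12, 0], [1, 0, 0, 8, 0], [1, 0, 0, 8, 0], [1, 0, 0, 8, 0], [1, 0, 0, 8, 0], [1, 0, 0, 8, 0], [1, 0, 0, 8, 0], [1, 0, 0, 8, 0]])

```text
t: 15.5
eef_pos: [517.0, 291.0, 131.0]
tcp_rot: [3.068, 1.571, -2.938]
ft_force: [-1.0, 0.2, -0.1]
opening: 0.003
```

Call:
apply_moves(increments=[[1, 0, 0, 5, 0], [1, 0, 0, 3, 0], [1, 0, 0, 0, 0]])

```text
t: 15.8
eef_pos: [524.5, 293.1, 131.1]
tcp_rot: [0.342, 1.571, 0.62]
ft_force: [0.1, -0.5, 0.6]
opening: 0.003
```

Call:
apply_moves(increments=[[1, 0, 0, 2, 0], [1, 0, 0, 2, 0], [1, 0, 0, 0, 0]])

```text
t: 16.1
eef_pos: [528.2, 294.2, 131.2]
tcp_rot: [0.314, 1.571, 0.591]
ft_force: [-0.4, -0.2, 0.5]
opening: 0.005
```

```bash
cat > b.py <<'E'
from h import *
import sys
np.set_printoptions(precision=2,suppress=True)
S=cam('scene');a=S['pixels'][140:260,330:490]
cv2.imwrite('pics/'+sys.argv[1],cv2.resize(a,(800,600),interpolation=2)[:,:,::-1])
h=np.array([513.5,289.7]);ax=np.array([.962,.274])
for th in(.19,.6,.9,.95,1.0):
    print(th,proj(S,[*(h+80*np.sin((th-.5)*.99)*ax),62+80*np.cos(th-.5)]))
m=cv2.inRange(cv2.cvtColor(S['pixels'],cv2.COLOR_RGB2HSV),(18,150,100),(32,255,255))[150:225,390:440]
n,l,s,ce=cv2.connectedComponentsWithStats(m);print([(x[4],c+[390,150]) for x,c in zip(s[1:],ce[1:]) if x[4]>15])
E
python3 b.py k1.png
```

```text
0.19 [415.  181.7]
0.6 [423.62 188.95]
0.9 [429.43 197.12]
0.95 [430.3  198.66]
1.0 [431.15 200.24]
[(np.int32(104), array([430.48, 199.09]))]
```

View pics/k1.png

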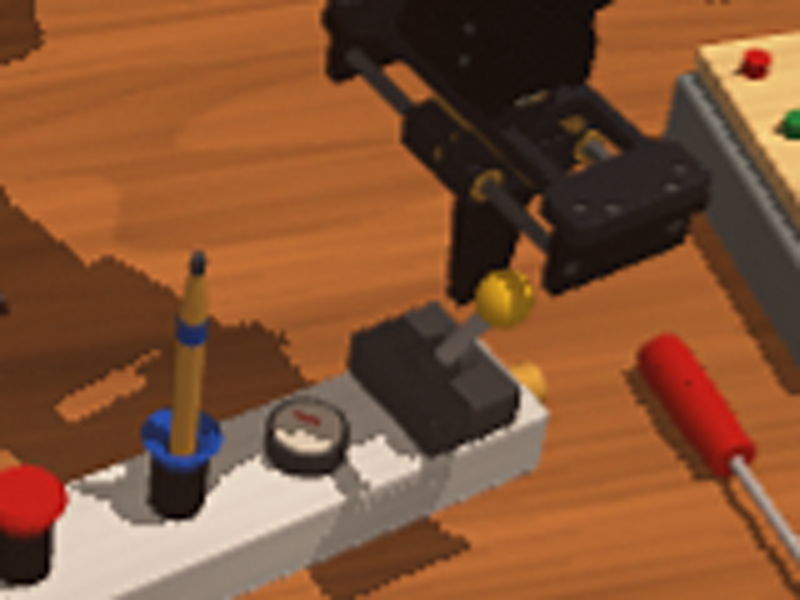

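The ball is at (430.5,199.1), or about 0.96 rad, and there is no stop force yet. I'll push on in small steps.

Call:
apply_moves(increments=[[1, 0, 0, 1.5, 0], [1, 0, 0, 1.5, 0], [1, 0, 0, 0, 0]])

```text
t: 16.45
eef_pos: [530.2, 294.8, 131.1]
tcp_rot: [-3.109, 1.569, -2.831]
ft_force: [-5.0, -1.1, 1.9]
opening: 0.004
```

Call:
apply_moves(increments=[[1, 0, 0, 1.5, 0], [1, 0, 0, 0, 0]])

```text
t: 16.65
eef_pos: [530.5, 294.8, 131.0]
tcp_rot: [-3.084, 1.566, -2.806]
ft_force: [-10.8, -2.9, 3.7]
opening: 0.003
```

It's at the stop: force rose to 11 N with the position held. Now I'll back off, then up.

Call:
apply_moves(increments=[[1, 0, 0, -3, 0], [1, 0, 0, -10, 0], [1, 0, 0, -20, 0], [1, -10, 0, -20, 0], [1, -40, 0, 0, 0], [1, -40, 0, 0, 0], [1, -30, 0, 0, 0], [1, 0, 0, 0, 0]])

```text
t: 17.45
eef_pos: [482.3, 281.3, 255.3]
tcp_rot: [0.14, 1.563, 0.418]
ft_force: [0.6, 0.6, 0.3]
opening: 0.004
```

```bash
python3 b.py k2.png; python3 -c "
from h import *
S=cam('scene','f.png')
o=cv2.imread('pics/scene0.png');d=(cv2.absdiff(o,cv2.imread('pics/f.png')).max(2)>60).astype(np.uint8);n,l,s,c=cv2.connectedComponentsWithStats(d)
print([x.tolist() for x in s[1:] if x[4]>25])"
```

```text
0.19 [415.  181.7]
0.6 [423.62 188.95]
0.9 [429.43 197.12]
0.95 [430.3  198.66]
1.0 [431.15 200.24]
[(np.int32(103), array([430.93, 199.88]))]
[[252, 0, 41, 24, 682], [322, 0, 25, 3, 41], [307, 0, 176, 152, 6851], [470, 0, 78, 75, 2187], [425, 5, 13, 10, 67], [285, 32, 39, 63, 818], [208, 44, 22, 56, 537], [516, 66, 6, 12, 43], [476, 95, 24, 4, 60], [239, 100, 21, 5, 43], [197, 118, 16, 20, 185], [210, 142, 194, 92, 4660], [410, 182, 9, 27, 53], [430, 195, 7, 7, 38], [144, 223, 7, 7, 36], [141, 231, 13, 14, 66]]
```

View pics/f.png

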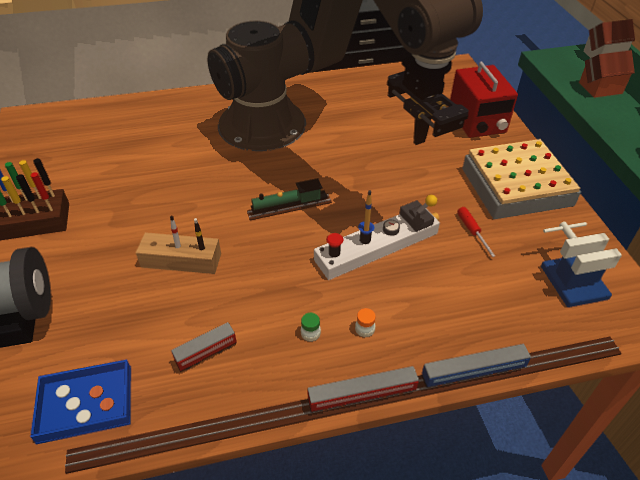

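The ball is at (430.9,199.9), about 0.99 rad against a predicted (431.15,200.2) at the stop. The tube is in the port, the bystanders are unmoved, and the arm is clear.

```bash
python3 -c "
from cell import env
print(env.job_done())"
```

```text
the job is handed in; nothing more can be done
None
```

The brass tube is fully seated in the blue-ringed port and the air lever is over at its far stop. I handed the job in at about 17.5 s.

- **Tube:** I took it from the rack and pushed it through the seal, which resisted with about 8 N. It stopped hard at the expected depth: the force rose to 29 N with no further advance. In the picture after release, the nozzle tip was within 1 pixel of the fully home position. The blue band read about 2 pixels low.
- **Lever:** I pushed it until it stopped at about 11 N, then backed off. The ball was then at pixel (430.9, 199.9), against a predicted (431.2, 200.2) at the stop, or about 0.99 rad. That is within measuring error.
- **Everything else:** Comparing the first and last scene pictures, the only differences were the arm and its shadow, the tube and the lever. The gripper was clear of everything at the end.
- **Disagreement:** The tool's measured y at the port was about 1.4 mm from my camera estimate. That is within the 2 mm calibration, and side forces stayed low, at most about 7 N at the hard stop.

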